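# Load a sample mount on the indexing turntable and index it to the viewing mark

### The job

Turn the indexing table (its black posts are there to be pushed) until the open mouth of the blue nest faces the grey loading apron and the table clicks into its detent there. Slide the green sample mount along the apron, without lifting it, until it sits fully home in the nest. Then turn the table a quarter turn counter-clockwise (seen from above), so that the mount passes under the yellow height bar without knocking it and the table clicks into the detent where the nest points at the red viewing mark; leave the mount home in its nest and the neighbouring objects alone.

Things in the scene. Friction and masses are not known exactly. Their poses are not given: they have to be found in the camera images.
- indexer: the fixed indexing fixture: a 250x250x10 mm aluminium plate carrying the turntable. Origin on the worktop under the turntable's axis, z up. In its frame the loading apron lies at -y, the red viewing mark at +x, and the sprung detent with its orange roller at x = -103 to -146 mm, y within 17 mm, top 23 mm above the worktop
- apron (a point): middle of the grey loading apron's top, 25.5 mm above the worktop, indexer's axes. The apron is 94 mm wide in x and runs from 108 to 207 mm from the turntable's axis. Two steel rails on it, 8 mm high, form a funnel: 67 mm wide inside at the outer end (203 mm from the axis), narrowing to a straight throat 38 mm wide from 136 to 109 mm
- view_mark (a point): top centre of the red viewing mark, a 12x30 mm red block on the plate, 115 mm from the turntable's axis at the indexer's +x, its top 24 mm above the worktop, level with the turntable
- bridge: fixed yellow height bar, 12 mm wide; underside 50 mm, top 58 mm above the worktop (its screw heads reach 62). Origin and axes as the indexer's; it runs from the turntable's axis outward midway between the indexer's +x and -y, to a dark upright 119 to 137 mm from the axis. The mount in the nest (top 46 mm up) and the posts pass beneath it; fingers do not
- turntable (a joint): turntable angle in rad, counter-clockwise positive from above, range -1.3 to 2.3. 0: nest faces the apron; 1.571: nest points at the red mark. Detents each quarter turn (0, 1.571): within about 0.05 rad a sprung roller pulls the table in and holds it; roughly 5 N at a post moves it in or out, 1 N in between. Starts at -0.9 to -0.35, between detents; turns either way and stays where left
- disc (a point): centre of the turntable's top face, 24 mm above the worktop, on the axis; a steel disc of radius 102 mm, brass detent pins at its rim reaching 106 mm; a fixed pillar stands on the axis. Low brass buttons (radius 14, 5.5 mm high, 68 mm from the axis) mark the other three stations
- nest (a point): the point on the turntable's top face where the centre of the mount's underside belongs, 68 mm from the axis; its axes turn with the table, its -y points away from the axis, out of the nest's mouth. The nest is a blue U, 36 mm wide inside; side walls 8 mm high, flared at the mouth to end 88 mm from the axis; flat back wall 16 mm high, its face 53 mm from the axis
- post_0 (a point): centre of the top of a black push post on the turntable, a plain round post 12 mm in diameter and 21 mm high (from 24 to 45 mm above the worktop), 88 mm from the axis, 45 degrees counter-clockwise from the nest; axes as the nest's
- post_1 (a point): the same for the next post, 135 degrees counter-clockwise from the nest
- post_2 (a point): the same for the next post, 225 degrees counter-clockwise from the nest
- post_3 (a point): the same for the next post, 315 degrees counter-clockwise from the nest
- mount: the green resin sample mount, an upright cylinder 30 mm in diameter and 22 mm high, about 60 g; origin at the centre of its underside, z up. It starts standing on the grey apron, between the funnel rails. The apron is 1.5 mm higher than the turntable's top, with a gap of 5.5 mm between them, so the mount slides across.
- black_mount: bystander: black sample mount, 30 mm in diameter, 18 mm high, on the worktop; origin at the centre of its underside
- petri: bystander: clear petri dish, 58 mm in diameter, 16 mm high, on the worktop; origin at the centre of its underside
- loupe_b: bystander: black loupe, 42 mm in diameter, 43 mm high, standing on the worktop; origin at the centre of its underside

How it is judged (in metres and radians):
On the way, in this order (a step that is already met when the one before it is completed fails the run):
1. the empty nest faces the apron, table in its loading detent (within 0.03 rad) (value of joint turntable between -0.03 and 0.03 rad and horizontal distance between mount and nest above 0.03 m), for 0.2 s.
2. the mount stands home in the nest (within 7 mm of its place) while the nest still faces the apron (within 0.05 rad) (distance between mount and nest below 0.007 m and angle between mount's own z axis and vertical below 0.06 rad and value of joint turntable between -0.05 and 0.05 rad), for 0.2 s.
At the end, for the whole second after the job is handed in: The turntable is at rest in the viewing detent (1.571 rad, within 0.03 rad) with the mount standing upright in the nest, within 7 mm of its place and at rest (value of joint turntable between 1.541 and 1.601 rad and velocity of joint turntable between -0.05 and 0.05 rad/s and distance between mount and nest below 0.007 m and angle between mount's own z axis and vertical below 0.06 rad and linear speed of mount below 0.02 m/s); the robot touches nothing.
It fails at once if the green mount is lifted (its underside more than 45 mm above the worktop) (height (world z) of mount above 0.045 m).
It fails at once if the mount knocks against the height bar (over 2 N) (contact force between mount and bridge above 2 N).
It fails at once if a neighbouring object is moved by more than 20 mm (distance of any of black_mount, petri, loupe_b from where it was at the start of the episode above 0.02 m).
It also fails if it takes over 64 s, if anything falls off the work surface, if the arm or the gripper's body presses on something with over 40 N, if the wrist force passes 120 N, or if a joint passes its speed limit or range.

### The arm

A 6-joint arm with a two-finger parallel gripper is mounted at the origin on a cart in front of the work surface, level with it; the furniture and walls round the work are solid. World frame = base frame: x ahead of the robot, y to its left, z up, the work surface at z = 0. Lengths are in m, angles in degrees, forces in N, time in s.
With the tool pointing down it reaches from about 0.4 to 0.825 m from the base axis. Payload 7 kg.
Tool frame: the origin (TCP) lies between the finger pads; the fingertips stand 25 mm ahead of it and the grasp point (between the pads) lies 6 mm ahead of it; z points along the fingers, y is the line along which they close (so a half turn about z gives the same grasp; the last joint's range is limited). The gripper opens to 88 mm and grips with 3 to 60 N. Pads are 19 mm wide; open, the fingers measure 130 mm over their backs; the gripper's body (78 mm by 193 mm) begins 47 mm behind the grasp point.
Start: joints at [-50.758, 20.546, 0.682, 0, -70.136, -16.507], TCP at [0.261, -0.623, 0.252] pointing down, gripper open.
Joint ranges: [-176.03, 176.03], [-82.01, 121.73], [-58.28, 71.71], [-173.87, 95.51], [-174.79, -0.11], [-173.66, 173.66]. Speed limits (degrees/s): [136.94, 136.94, 172.46, 180, 180, 180].

### API

Orientations are given as [roll, pitch, yaw] about the fixed x, y, z axes, in that order (R = Rz(yaw) Ry(pitch) Rx(roll)).
In Python, from plant import ctrl, optics, sensors, close_job gives the robot as it stands (ctrl), with the cameras (optics), the job as plain functions and the readings (sensors).
- The arm moves only by the tool send_path, called after ">>>" as name(argument=value, ...) on one line, values as JSON. Schema: {"type":"object","properties":{"increments":{"type":"array","items":{"type":"array","items":{"type":"array","items":{"type":"number"},"minItems":5,"maxItems":5},"minItems":1,"maxItems":8},"minItems":1,"maxItems":1},"only":{"type":"string"},"quiet":{"type":"boolean"},"lines":{"type":"string"}},"required":["increments"],"additionalProperties":false}. increments is a list that holds a single list of rows (three levels of brackets), with 1 to 8 rows, each of 5 numbers: dx, dy, dz in a scale on which 1.0 is 0.75 m, then a turn about the tool's z in parts of the range, where 1.0 means 120 degrees, then the finger opening in m; each row is the pose to reach, as a shift and turn from the pose commanded when the call began, along the tool's axes at that moment; what a row does not reach only later rows make up. A row lasts 1/8 s, in which the tool goes at most 0.0625 m and 10.7 degrees, less where a joint would pass 70% of its speed; a pose out of reach is approached as far as the arm can. The fingers move at their own pace and stop on an object; the grip force is fixed at half the most. Time passes only in rows, so rows that do not move let the fingers close. The tool returns the time, the measured TCP pose, the force, the opening and the grip force at its end. only (a regular expression) keeps the lines of the reply that match it, lines (a string "A,B") keeps lines A to B, and quiet returns only ok. No shift or turn number may pass 1 either way. Input that does not fit is refused with a message, and nothing moves.
- sensors.get_obs(): the state, without advancing time (a new reading comes with each control period).
- optics.snapshot(name): name is "scene" or "top"; returns a dict with "frame" (400x640x3 uint8, red, green, blue), "z_map" (400x640 float32, m along the optical axis (not along the pixel's ray), 0 where there is no reading), "fovy" (degrees; the focal length in pixels is half the picture's height over the tangent of half this angle, whatever the lens; pixels are square), "cx", "cy" (the principal point, pixels), "R" (3x3) and "t" (3): a world point X has camera coordinates R X + t. Camera axes: x right, y down, z forward; pixel columns grow to the right and rows downward; lengths in m; the calibration is good to about 2 mm. A picture is of the moment at which its call begins.
- close_job(): hands the job in; it is judged then, once.
The state is a dict: "clock": time; "joint_pos": joint angles; "qvel": joint speeds; "tau": joint torques, N m; "tool_pos": TCP position; "orientation": TCP orientation; "force": force on the tool from outside, world axes, zero at the start; "moment": the same for the moment, N m; "opening": finger opening in m; "gripper_force": force on a finger pad.
Only numpy, scipy, OpenCV 4.12 (cv2) and the standard library are available. Lean on these libraries where they do the work, as an engineer would, in place of code of your own. Each camera call takes 0.05 s, during which the arm holds its last target. There are 200 camera calls.

## Working session

There is one attempt and no reset: what is moved stays moved. The work goes in short steps, Python scripts to look and compute and a tool call to move; the robot and the scene stay as the last step left them, time stands still between calls to the robot, and variables do not carry over. Pictures are saved under pics/ and viewed, at most 10 in all, crops included, and the job is handed in when it is done.

```bash
ls; mkdir -p pics
```

Run:
```python
from plant import ctrl, optics, sensors, close_job
import cv2,numpy as np
o=sensors.get_obs();print(o['clock'],o['tool_pos'],o['orientation'],o['opening'])
for n in("top","scene"):
    s=optics.snapshot(n);cv2.imwrite(f"pics/{n}0.png",s['frame'][:,:,::-1]);np.savez(f"/tmp/{n}0.npz",**s)
    print(n,s['fovy'],s['cx'],s['cy'],np.round(s['R'],3).tolist(),s['t'])
```

```text
pics
plant.py
0.0 [ 0.2606821  -0.62214588  0.25064588] [ 1.79908041e+02 -7.31179549e-03 -1.57271530e+02] 0.08748615430407827
top 43.296969405042354 320.74876442630244 202.72469606505166 [[-0.005, -1.0, 0.005], [-0.978, 0.004, -0.209], [0.209, -0.006, -0.978]] [-0.04407578  0.58757385  0.86156177]
scene 43.520192561063226 317.3704715144078 198.53806302223254 [[-0.859, -0.512, -0.014], [-0.327, 0.57, -0.754], [0.394, -0.643, -0.657]] [0.48430449 0.26796575 0.73662603]
```

View pics/top0.png

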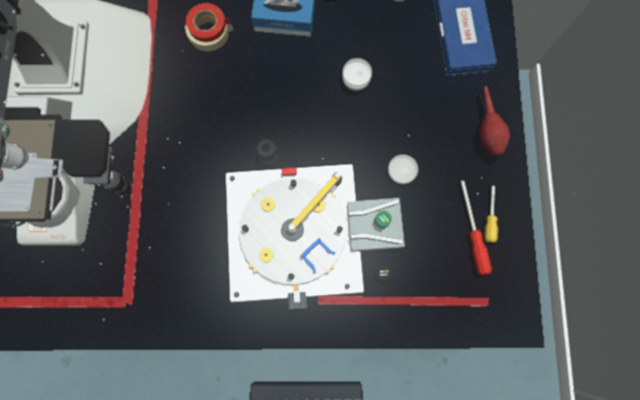

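View pics/scene0.png

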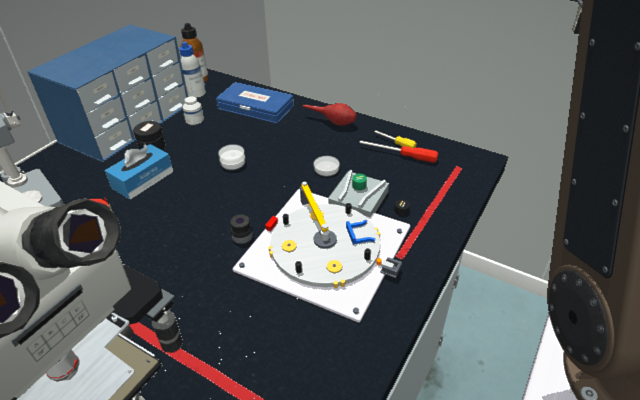

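The top view shows the axis at about (291,230), nest (318,253), posts (292,184), (244,229), (290,277), (341,229), apron to image right with the mount at (383,219), and the red mark at (289,171). The bystanders are at (266,148), (403,169) and (383,272).

Create h.py:
```python
import numpy as np,cv2
from plant import ctrl, optics, sensors, close_job
def load(n): return dict(np.load(n))
def ray(s,uv,z):
    f=200/np.tan(np.radians(s['fovy']/2)); R,t=s['R'],s['t']
    uv=np.atleast_2d(uv).astype(float)
    d=np.c_[(uv[:,0]-s['cx'])/f,(uv[:,1]-s['cy'])/f,np.ones(len(uv))]@R; c=-R.T@t
    return c+d*((z-c[2])/d[:,2])[:,None]
def cloud(s):
    f=200/np.tan(np.radians(s['fovy']/2)); v,u=np.mgrid[:400,:640]; Z=s['z_map']
    P=np.stack([(u-s['cx'])/f*Z,(v-s['cy'])/f*Z,Z],-1)
    return (P-s['t'])@s['R']
def proj(s,X):
    f=200/np.tan(np.radians(s['fovy']/2)); p=np.atleast_2d(X)@s['R'].T+s['t']
    return np.c_[p[:,0]/p[:,2]*f+s['cx'],p[:,1]/p[:,2]*f+s['cy']]
```

Run:
```python
from h import *
s=load('/tmp/top0.npz');P=cloud(s);hsv=cv2.cvtColor(s['frame'],cv2.COLOR_RGB2HSV);H,S,V=[hsv[...,i].astype(int) for i in range(3)]
roi=np.zeros((400,640),bool);roi[155:312,220:410]=1
def blob(n,m,z):
    m=m&roi;v,u=np.nonzero(m);q=P[m];
    c,(w,h),a=cv2.minAreaRect(np.c_[u,v].astype(np.float32))
    print(n,len(u),'px',u.mean().round(1),v.mean().round(1),'depth xyz',np.median(q,0).round(4),'ray',ray(s,[u.mean(),v.mean()],z)[0].round(4),'rect',ray(s,c,z)[0].round(4))
blob('mount',(H>55)&(H<90)&(S>110),.0475)
blob('red',((H<6)|(H>174))&(S>150)&(V>80),.024)
blob('blue',(H>100)&(H<125)&(S>130),.032)
blob('plate',(V>120)&(np.abs(P[...,2]-.012)<.012)&(P[...,1]>-.17),.010)
m=roi&(np.abs(P[...,2]-.010)<.004)&(V>150);q=P[m];r=cv2.minAreaRect(q[:,:2].astype(np.float32));print('plate',r)
m=roi&(np.abs(P[...,2]-.0255)<.004)&(P[...,1]<-.16);r=cv2.minAreaRect(P[m][:,:2].astype(np.float32));print('apron',r)
m=roi&(V<60)&(P[...,2]>.03)&(P[...,2]<.048)
n,l,st,c=cv2.connectedComponentsWithStats(m.astype(np.uint8))
for i in range(1,n):
    if st[i,4]>4: print('post?',st[i],c[i].round(1),ray(s,c[i],.045)[0].round(4),np.median(P[l==i],0).round(4))
f=s['frame'][150:315,215:415,::-1];cv2.imwrite('pics/c0.png',cv2.resize(f,None,fx=3.6,fy=3.6,interpolation=cv2.INTER_CUBIC))
```

```text
mount 64 px 382.8 219.1 depth xyz [ 0.5576 -0.1615  0.0475] ray [ 0.5591 -0.1615  0.0475] rect [ 0.5602 -0.1619  0.0475]
red 178 px 360.9 255.3 depth xyz [ 0.4146 -0.1843  0.0017] ray [ 0.4948 -0.1216  0.024 ] rect [ 0.5269 -0.0892  0.024 ]
blue 77 px 312.7 250.9 depth xyz [ 0.5043 -0.0284  0.0377] ray [ 0.5024 -0.0314  0.032 ] rect [ 0.4953 -0.0373  0.032 ]
plate 11681 px 293.5 238.2 depth xyz [0.5188 0.0057 0.0113] ray [0.5294 0.0055 0.01  ] rect [ 0.5336 -0.0195  0.01  ]
plate ((0.5462942719459534, -0.0497903972864151), (0.26302942633628845, 0.3693264424800873), 5.451415061950684)
apron ((0.5276390314102173, -0.18098442256450653), (0.1535019725561142, 0.04180985689163208), 0.6029284000396729)
```

View pics/c0.png

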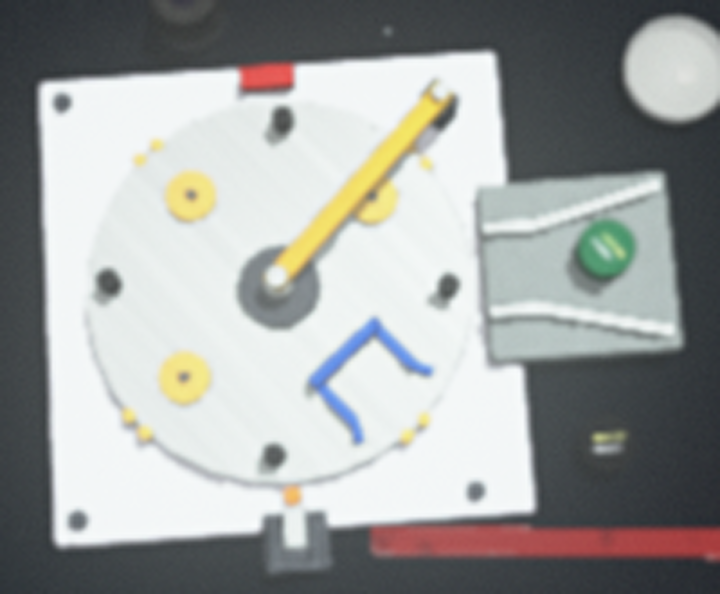

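The crop shows the plate corners, three buttons at crop (190,195), (372,200), (184,377), the four posts, and the mount at (606,248). The nest mouth points to lower right, so the table is at about −45°.

Run:
```python
from h import *
from scipy.optimize import least_squares as LS
s=load('/tmp/top0.npz')
g=lambda a:np.array(a)/3.6+[215-.36,150-.36]
pl=ray(s,g([(38,83),(495,52),(536,513),(54,546)]),.010)[:,:2]
print('plate',pl.round(4).tolist(),'c',pl.mean(0),'sides',np.linalg.norm(pl-np.roll(pl,1,0),axis=1))
bt=ray(s,g([(190,195),(372,200),(184,377)]),.0295)[:,:2]
ps=ray(s,g([(283,114),(107,278),(450,282),(274,450)]),.045)[:,:2]
# axis+table angle; nest dir angle = yaw-90+th
def res(p):
    c=p[:2];a=p[2]  # a = world angle of nest dir
    e=lambda r,d:c+r*np.array([np.cos(a+np.radians(d)),np.sin(a+np.radians(d))])
    B=[e(68,180/1) if 0 else None]
    return np.r_[(bt-np.array([c+.068*np.array([np.cos(a+np.radians(d)),np.sin(a+np.radians(d))]) for d in(180,90,270)])).ravel(),
    (ps-np.array([c+.088*np.array([np.cos(a+np.radians(d)),np.sin(a+np.radians(d))]) for d in(135,225,45,315)])).ravel()]
r=LS(res,[.52,0,np.radians(-135)]);print(r.x,np.degrees(r.x[2]),(r.fun.reshape(-1,2)*1e3).round(1).tolist())
x=pl[0]-pl[3]+pl[1]-pl[2];yaw=np.arctan2(x[1],x[0]);y=pl[0]-pl[1]+pl[3]-pl[2];print('yaw',np.degrees(yaw),np.degrees(np.arctan2(y[1],y[0]))-90)
ap=ray(s,g([(478,187),(662,173),(683,347),(490,363)]),.0255)[:,:2]
print('apron',ap.round(4).tolist(),ap.mean(0))
print('red',ray(s,g((267,74)),.024),'mount',ray(s,g((606,248)),.0475), 'rail throat',ray(s,g([(485,228),(490,311)]),.0335))
print('roller',ray(s,g((292,496)),.023))
for n in [(606,450),(678,68),(183,5)]: print('byst',ray(s,g(n),.017))
```

```text
plate [[0.6596, 0.1403], [0.6763, -0.1093], [0.4273, -0.1261], [0.4117, 0.1234]] c [0.54372094 0.00706396] sides [0.24843915 0.25011841 0.24951341 0.25000549]
[ 0.5442551   0.00679871 -2.37417401] -136.03015058695675 [[-0.5, 0.4], [-1.8, 0.6], [-0.4, 0.1], [0.3, -0.4], [0.2, -0.2], [0.5, -0.3], [1.7, -0.1]]
yaw 3.878188338928435 3.7019560470941997
apron [[0.5973, -0.0978], [0.6045, -0.1958], [0.5116, -0.2033], [0.5037, -0.1026]] [ 0.55426235 -0.14986971]
red [[0.6602596  0.01465334 0.024     ]] mount [[ 0.56015034 -0.16187432  0.0475    ]] rail throat [[ 0.5735754  -0.10067089  0.0335    ]
 [ 0.52976199 -0.1025257   0.0335    ]]
roller [[4.36055031e-01 2.82675193e-05 2.30000000e-02]]
byst [[ 0.45913004 -0.16259008  0.017     ]]
byst [[ 0.66481046 -0.20806225  0.017     ]]
byst [[0.70151226 0.06129103 0.017     ]]
```

Add to h.py:
```python
C=np.array([.5440,.0069]);Y=3.8
def Rz(a): a=np.radians(a);return np.array([[np.cos(a),-np.sin(a)],[np.sin(a),np.cos(a)]])
def w(p): return C+Rz(Y)@np.array(p)          # indexer mm->no, metres
def ix(p): return Rz(-Y)@(np.array(p)[:2]-C)
def post(phi,back=.0155,r=.088):               # finger centre, yaw
    return Rz(phi)@np.array([r,-back]),phi+90+Y-360
def rel(targets):
    """targets: (indexer xy, z tcp, world yaw) -> rows"""
    o=sensors.get_obs();p=o['tool_pos'];yw=o['orientation'][2]
    print('t',round(o['clock'],2),'now idx',ix(p).round(4),'z',p[2].round(4),'yaw',yw.round(2),'F',np.round(o['force'],1),'op',round(o['opening'],4))
    for xy,z,yaw in targets:
        d=Rz(-yw)@(w(xy)-p[:2]); dy=(yaw-yw+180)%360-180
        print('  row',[round(d[0],4),round(-d[1],4),round(p[2]-z,4),round(-dy,1)])
```

Run:
```python
from h import *
xy,y=post(85.2,.028)
rel([(xy,.15,y),(xy,.056,y)])
```

```text
t 0.1 now idx [-0.3244 -0.609 ] z 0.2507 yaw -157.27 F [ 0.4 -0.8 -0.7] op 0.0873
  row [np.float64(-0.5654), np.float64(0.5401), np.float64(0.1007), np.float64(23.7)]
  row [np.float64(-0.5654), np.float64(0.5401), np.float64(0.1947), np.float64(23.7)]
```

Units first: shifts go in shares of 0.75 m and turns go in shares of 120 degrees. So -0.5 m / 0.75 = -0.6667, 0.48 m / 0.75 = 0.64, 20 degrees / 120 = 0.1667.

>>> send_path(increments=[[[-0.3733, 0.36, 0.04, 0.1, 0], [-0.3733, 0.36, 0.04, 0.1, 0], [-0.3733, 0.36, 0.04, 0.1, 0], [-0.3733, 0.36, 0.04, 0.1, 0], [-0.3733, 0.36, 0.04, 0.1, 0], [-0.3733, 0.36, 0.04, 0.1, 0], [-0.3733, 0.36, 0.04, 0.1, 0], [-0.6667, 0.64, 0.08, 0.1667, 0]]])

```text
clock: 1.1
tool_pos: [0.4397, -0.2084, 0.2155]
orientation: [-180.0, 0.0, -177.5]
force: [1.2, -0.5, 0.4]
opening: 0.013
gripper_force: 0.0
```

Run:
```python
from h import *
xy,y=post(85.2,.028)
rel([(xy,.15,y),(xy,.056,y)])
```

```text
t 1.1 now idx [-0.1183 -0.2079] z 0.2155 yaw -177.49 F [ 1.2 -0.5  0.4] op 0.013
  row [np.float64(-0.1469), np.float64(0.2966), np.float64(0.0655), np.float64(3.5)]
  row [np.float64(-0.1469), np.float64(0.2966), np.float64(0.1595), np.float64(3.5)]
```

To row units: 0.297 m / 0.75 = 0.396, -0.147 m / 0.75 = -0.196, 3.5 degrees / 120 = 0.0292.

>>> send_path(increments=[[[-0.196, 0.396, 0.0867, 0.0292, 0], [-0.196, 0.396, 0.0867, 0.0292, 0], [-0.196, 0.396, 0.0867, 0.0292, 0], [-0.196, 0.396, 0.0867, 0.0292, 0], [-0.196, 0.396, 0.0867, 0.0292, 0], [-0.196, 0.396, 0.0867, 0.0292, 0], [-0.196, 0.396, 0.0867, 0.0292, 0], [-0.196, 0.396, 0.0867, 0.0292, 0]]])

```text
clock: 2.1
tool_pos: [0.572, 0.0944, 0.1503]
orientation: [-180.0, -0.0, 179.2]
force: [0.1, -0.0, -0.2]
opening: 0.0003
gripper_force: 0.0
```

Run:
```python
from h import *
xy,y=post(85.2,.028)
rel([(xy,.15,y),(xy,.056,y)])
```

```text
t 2.1 now idx [0.0337 0.0855] z 0.1503 yaw 179.2 F [ 0.1 -0.  -0.2] op 0.0003
  row [np.float64(-0.0016), np.float64(0.0), np.float64(0.0003), np.float64(0.2)]
  row [np.float64(-0.0016), np.float64(0.0), np.float64(0.0943), np.float64(0.2)]
```

To row units: 0.094 m / 0.75 = 0.1253, 0.08 m / 0.75 = 0.1067.

>>> send_path(increments=[[[-0.0027, 0, 0.0533, 0, 0], [-0.0027, 0, 0.1067, 0, 0], [-0.0027, 0, 0.1253, 0, 0], [-0.0027, 0, 0.1253, 0, 0]]])

```text
clock: 2.6
tool_pos: [0.5741, 0.0944, 0.0564]
orientation: [-180.0, -0.1, 179.2]
force: [-0.7, -0.5, 0.6]
opening: 0.0001
gripper_force: 0.0
```

Run:
```python
from h import *
T=[]
for f in (85.2,92,99,106,113,120,127,131):
    xy,y=post(f);T.append((xy,.056,y))
rel(T)
```

```text
t 2.6 now idx [0.0358 0.0853] z 0.0564 yaw 179.19 F [-0.7 -0.5  0.6] op 0.0001
  row [np.float64(0.0131), np.float64(0.0), np.float64(0.0004), np.float64(0.2)]
  row [np.float64(0.0236), np.float64(0.0013), np.float64(0.0004), np.float64(-6.6)]
  row [np.float64(0.0345), np.float64(0.0012), np.float64(0.0004), np.float64(-13.6)]
  row [np.float64(0.0453), np.float64(-0.0001), np.float64(0.0004), np.float64(-20.6)]
  row [np.float64(0.0559), np.float64(-0.0028), np.float64(0.0004), np.float64(-27.6)]
  row [np.float64(0.0661), np.float64(-0.0067), np.float64(0.0004), np.float64(-34.6)]
  row [np.float64(0.0757), np.float64(-0.0118), np.float64(0.0004), np.float64(-41.6)]
  row [np.float64(0.0809), np.float64(-0.0153), np.float64(0.0004), np.float64(-45.6)]
```

To row units: 0.081 m / 0.75 = 0.108, 0.076 m / 0.75 = 0.1013, -46 degrees / 120 = -0.3833.

>>> send_path(increments=[[[0.0173, 0, 0, 0, 0], [0.032, 0.0013, 0, -0.0583, 0], [0.0467, 0.0013, 0, -0.1167, 0], [0.06, 0, 0, -0.175, 0], [0.0747, -0.004, 0, -0.2333, 0], [0.088, -0.0093, 0, -0.2917, 0], [0.1013, -0.016, 0, -0.35, 0], [0.108, -0.02, 0, -0.3833, 0]]])

```text
clock: 3.6
tool_pos: [0.494, 0.0824, 0.0585]
orientation: [-179.9, 0.3, -134.5]
force: [2.3, 1.3, -2.7]
opening: 0.0006
gripper_force: 1.6
```

>>> send_path(increments=[[[0, 0, 0, 0, 0], [0, 0, 0, 0, 0]]])

```text
clock: 3.85
tool_pos: [0.4935, 0.0818, 0.0574]
orientation: [-180.0, 0.1, -134.8]
force: [1.1, 1.0, 0.6]
opening: 0.0007
gripper_force: 0.6
```

Add to h.py:
```python
def table(tag,th0,view=False):
    """nest angle from buttons+blue in top picture near th0 (deg)"""
    s=optics.snapshot('top');np.savez(f'/tmp/{tag}.npz',**s)
    f=s['frame'];cv2.imwrite(f'pics/{tag}.png',cv2.resize(f[150:315,215:415,::-1],None,fx=3.6,fy=3.6,interpolation=cv2.INTER_CUBIC))
    hsv=cv2.cvtColor(f,cv2.COLOR_RGB2HSV)
    for nm,lo,hi,z in(('blue',(100,130,40),(125,255,255),.034),('yellow',(18,70,120),(32,255,255),.0295),('mount',(55,110,30),(90,255,255),.0465)):
        m=cv2.inRange(hsv,lo,hi);n,l,st,c=cv2.connectedComponentsWithStats(m)
        for i in range(1,n):
            q=ix(ray(s,c[i],z)[0])
            if st[i,4]>12 and np.hypot(*q)<.2: print(nm,st[i,4],'idx mm',(q*1e3).round(1),'r',(np.hypot(*q)*1e3).round(1),'ang',np.degrees(np.arctan2(q[1],q[0])).round(1))
```

Run:
```python
from h import *
xy,y=post(133);rel([(xy,.056,y)])
table('t1',0)
```

```text
t 3.85 now idx [-0.0454  0.0781] z 0.0574 yaw -134.84 F [1.1 1.  0.6] op 0.0007
  row [np.float64(0.0045), np.float64(-0.0002), np.float64(0.0014), np.float64(-1.6)]
blue 39 idx mm [  2. -54.] r 54.1 ang -87.9
yellow 370 idx mm [ 55.7 -50.8] r 75.3 ang -42.4
yellow 132 idx mm [67.2 -4.7] r 67.4 ang -4.0
yellow 139 idx mm [-67.6   5.3] r 67.8 ang 175.5
yellow 23 idx mm [-107.5    0.5] r 107.5 ang 179.7
mount 24 idx mm [  12.3 -174.5] r 174.9 ang -86.0
mount 33 idx mm [  -1.5 -165.5] r 165.5 ang -90.5
```

View pics/t1.png

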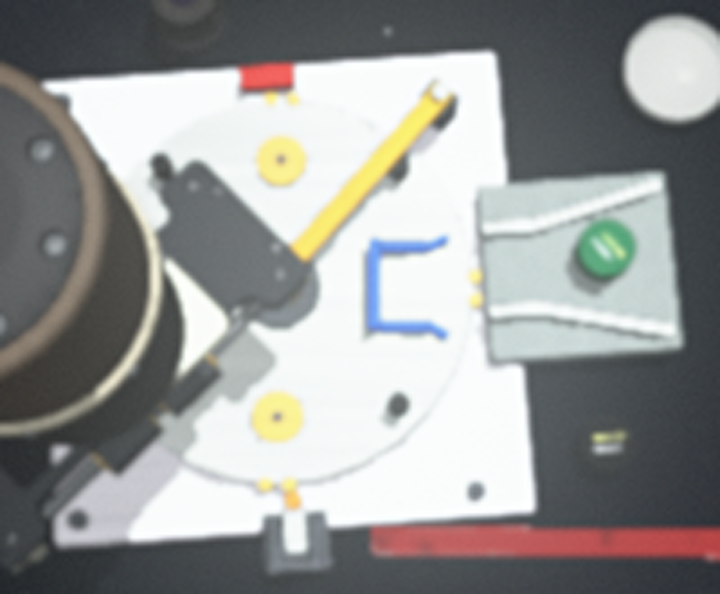

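The table is at about −4.2°, with the pins (265,486), (290,486) not yet straddling the roller. I'll push it about 3° further, slowly.

To row units: 0.005 m / 0.75 = 0.0067, 0.003 m / 0.75 = 0.004, -3 degrees / 120 = -0.025.

>>> send_path(increments=[[[0.0027, 0, 0.0013, -0.0083, 0], [0.004, 0, 0.0013, -0.0167, 0], [0.0053, 0, 0.0013, -0.0208, 0], [0.0067, 0, 0.0013, -0.025, 0], [0.0067, 0, 0.0013, -0.025, 0], [0.0067, 0, 0.0013, -0.025, 0]]])

```text
clock: 4.65
tool_pos: [0.4896, 0.0778, 0.0554]
orientation: [180.0, -0.0, -131.8]
force: [0.1, -0.8, -0.5]
opening: 0.0002
gripper_force: 0.0
```

Run:
```python
from h import *
xy,y=post(135);rel([(xy,.056,y)])
table('t2',0)
```

```text
t 4.65 now idx [-0.0496  0.0744] z 0.0554 yaw -131.77 F [ 0.1 -0.8 -0.5] op 0.0002
  row [np.float64(0.002), np.float64(0.0003), np.float64(-0.0006), np.float64(-0.6)]
blue 17 idx mm [ 10.3 -49.7] r 50.7 ang -78.2
yellow 361 idx mm [ 56.  -51.1] r 75.8 ang -42.4
yellow 132 idx mm [67.1  0.4] r 67.1 ang 0.3
yellow 137 idx mm [-68.    0.4] r 68.0 ang 179.7
yellow 38 idx mm [-1.052e+02 -1.000e-01] r 105.2 ang -180.0
mount 23 idx mm [  12.7 -174.2] r 174.7 ang -85.8
mount 32 idx mm [  -2.1 -165.8] r 165.8 ang -90.7
```

Pins straddle the roller (table at 0°, no force on the tool): clicked. Next I retreat and go behind the mount.

To row units: -0.1 m / 0.75 = -0.1333, -0.07 m / 0.75 = -0.0933.

>>> send_path(increments=[[[-0.016, 0, -0.0133, 0, 0], [-0.016, 0, -0.0933, 0, 0.02], [-0.016, 0, -0.1333, 0, 0.02], [-0.016, 0, -0.1333, 0, 0.02]]])

```text
clock: 5.2
tool_pos: [0.4997, 0.0882, 0.1589]
orientation: [-179.9, 0.3, -131.7]
force: [-0.7, -0.2, -0.7]
opening: 0.0191
gripper_force: 0.0
```

Run:
```python
from h import *
s=load('/tmp/top0.npz')
m=ix(ray(s,[382.95,218.5],.0475)[0]);print('mount',m)
rel([((.003,-.212),.15,-86.2),((.003,-.212),.062,-86.2)])
```

```text
mount [ 0.00498666 -0.16943575]
t 5.2 now idx [-0.0388  0.084 ] z 0.1589 yaw -131.73 F [-0.7 -0.2 -0.7] op 0.0191
  row [np.float64(0.1776), np.float64(-0.2405), np.float64(0.0089), np.float64(-45.5)]
  row [np.float64(0.1776), np.float64(-0.2405), np.float64(0.0969), np.float64(-45.5)]
```

To row units: -0.24 m / 0.75 = -0.32, 0.178 m / 0.75 = 0.2373, -45.5 degrees / 120 = -0.3792.

>>> send_path(increments=[[[0.2373, -0.32, 0, -0.3792, 0.02], [0.2373, -0.32, 0, -0.3792, 0.02], [0.2373, -0.32, 0, -0.3792, 0.02], [0.2373, -0.32, 0, -0.3792, 0.02], [0.2373, -0.32, 0, -0.3792, 0.02], [0.2373, -0.32, 0, -0.3792, 0.02], [0.2373, -0.32, 0.0533, -0.3792, 0.02], [0.2373, -0.32, 0.0533, -0.3792, 0.02]]])

```text
clock: 6.2
tool_pos: [0.5558, -0.2053, 0.1125]
orientation: [179.6, 0.1, -86.4]
force: [0.3, 0.3, -0.4]
opening: 0.0198
gripper_force: 0.0
```

Run:
```python
from h import *
rel([((.004,-.212),.062,-86.2)])
```

```text
t 6.2 now idx [-0.0023 -0.2126] z 0.1125 yaw -86.36 F [ 0.3  0.3 -0.4] op 0.0198
  row [np.float64(-0.0006), np.float64(-0.0063), np.float64(0.0505), np.float64(-0.2)]
```

To row units: 0.05 m / 0.75 = 0.0667, 0.03 m / 0.75 = 0.04.

>>> send_path(increments=[[[0, -0.008, 0.04, 0, 0.02], [0, -0.008, 0.0667, 0, 0.02], [0, -0.008, 0.0667, 0, 0.02]]])

```text
clock: 6.58
tool_pos: [0.5637, -0.2046, 0.0652]
orientation: [179.9, 0.0, -86.2]
force: [0.4, -0.4, 0.3]
opening: 0.0198
gripper_force: 0.0
```

Run:
```python
from h import *
rel([((.004,-.19),.062,-86.2),((.001,-.15),.062,-86.2),((0,-.089),.062,-86.2)])
```

```text
t 6.58 now idx [ 0.0056 -0.2124] z 0.0652 yaw -86.22 F [ 0.4 -0.4  0.3] op 0.0198
  row [np.float64(-0.0224), np.float64(0.0016), np.float64(0.0032), np.float64(-0.0)]
  row [np.float64(-0.0624), np.float64(0.0046), np.float64(0.0032), np.float64(-0.0)]
  row [np.float64(-0.1234), np.float64(0.0057), np.float64(0.0032), np.float64(-0.0)]
```

To row units: -0.075 m / 0.75 = -0.1, -0.07 m / 0.75 = -0.0933.

>>> send_path(increments=[[[-0.0133, 0.0013, 0.004, 0, 0.02], [-0.0267, 0.0013, 0.004, 0, 0.02], [-0.04, 0.0027, 0.004, 0, 0.02], [-0.0533, 0.004, 0.004, 0, 0.02], [-0.0667, 0.0053, 0.004, 0, 0.02], [-0.08, 0.0067, 0.004, 0, 0.02], [-0.0933, 0.008, 0.004, 0, 0.02], [-0.1, 0.008, 0.004, 0, 0.02]]])

```text
clock: 7.58
tool_pos: [0.553, -0.1303, 0.0624]
orientation: [180.0, 0.0, -86.2]
force: [0.5, -1.2, 0.7]
opening: 0.0196
gripper_force: 0.5
```

Run:
```python
from h import *
rel([((0,-.089),.062,-86.2)])
table('t3',0)
```

```text
t 7.58 now idx [-1.000e-04 -1.375e-01] z 0.0624 yaw -86.24 F [ 0.5 -1.2  0.7] op 0.0196
  row [np.float64(-0.0485), np.float64(-0.0001), np.float64(0.0004), np.float64(-0.0)]
blue 64 idx mm [ -7.6 -53.6] r 54.2 ang -98.0
yellow 68 idx mm [13.4 -8.7] r 16.0 ang -33.1
yellow 149 idx mm [-68.5  -0.1] r 68.5 ang -179.9
```

View pics/t3.png

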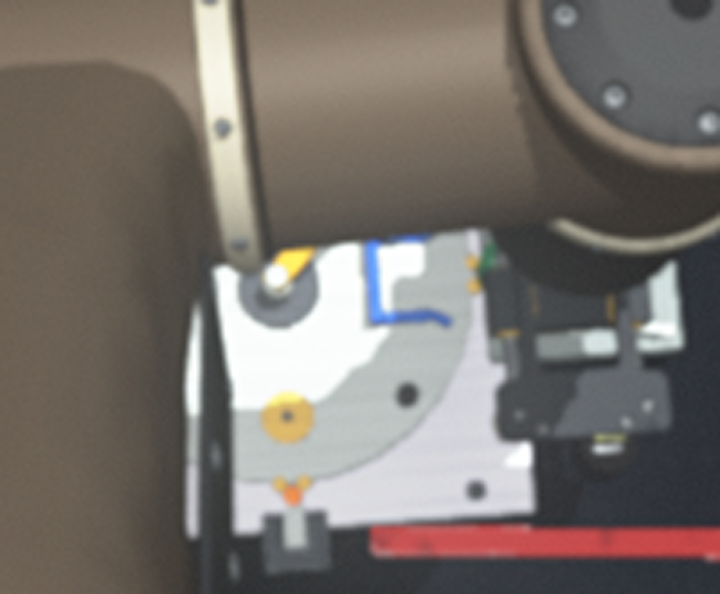

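The table is still in its detent and the mount's green edge, at (487,255), leads the fingers through the throat. I'll continue the push.

To row units: -0.046 m / 0.75 = -0.0613, -0.043 m / 0.75 = -0.0573.

>>> send_path(increments=[[[-0.0107, 0, 0, 0, 0.02], [-0.0213, 0, 0, 0, 0.02], [-0.032, 0, 0, 0, 0.02], [-0.0427, 0, 0, 0, 0.02], [-0.0507, 0, 0, 0, 0.02], [-0.0573, 0, 0, 0, 0.02], [-0.0613, 0, 0, 0, 0.02], [-0.0613, 0, 0, 0, 0.02]]])

```text
clock: 8.62
tool_pos: [0.5502, -0.0849, 0.0625]
orientation: [-180.0, 0.0, -86.3]
force: [-0.6, -0.1, -0.6]
opening: 0.0195
gripper_force: 0.0
```

Run:
```python
from h import *
rel([((0,-.089),.062,-86.2)])
table('t4',0)
```

```text
t 8.62 now idx [ 0.0001 -0.092 ] z 0.0625 yaw -86.25 F [-0.6 -0.1 -0.6] op 0.0195
  row [np.float64(-0.003), np.float64(0.0001), np.float64(0.0005), np.float64(-0.1)]
blue 30 idx mm [ -5.7 -49.5] r 49.9 ang -96.6
yellow 19 idx mm [ 8.  -7.6] r 11.1 ang -43.6
yellow 71 idx mm [-5.1 65.4] r 65.6 ang 94.5
yellow 155 idx mm [-68.  -0.] r 68.0 ang -180.0
```

Push the last few mm until the back wall resists.

To row units: -0.004 m / 0.75 = -0.0053, -0.003 m / 0.75 = -0.004.

>>> send_path(increments=[[[-0.0027, 0, 0, 0, 0.02], [-0.004, 0, 0, 0, 0.02], [-0.0053, 0, 0, 0, 0.02], [-0.0053, 0, 0, 0, 0.02]]])

```text
clock: 9.18
tool_pos: [0.5499, -0.081, 0.0624]
orientation: [180.0, 0.0, -86.3]
force: [-0.3, -0.6, 0.3]
opening: 0.0198
gripper_force: 0.1
```

>>> send_path(increments=[[[-0.0013, 0, 0, 0, 0.02], [-0.0027, 0, 0, 0, 0.02], [-0.0027, 0, 0, 0, 0.02]]])

```text
clock: 9.55
tool_pos: [0.5499, -0.0795, 0.0626]
orientation: [-180.0, -0.0, -86.3]
force: [0.8, -4.2, 0.3]
opening: 0.0196
gripper_force: 2.5
```

To row units: -0.1 m / 0.75 = -0.1333, -0.08 m / 0.75 = -0.1067.

>>> send_path(increments=[[[0.0133, 0, 0, 0, 0.02], [0.04, 0, 0, 0, 0.02], [0.08, 0, -0.0267, 0, 0.02], [0.08, 0, -0.1067, 0, 0], [0.08, 0, -0.1333, 0, 0], [0.08, 0, -0.1333, 0, 0]]])

```text
clock: 10.3
tool_pos: [0.5547, -0.1393, 0.1644]
orientation: [-179.8, 0.0, -86.3]
force: [-0.2, -0.2, -0.8]
opening: 0.0008
gripper_force: 0.0
```

Run:
```python
from h import *
xy,y=post(135,.03)
rel([(xy,.15,y),(xy,.056,y)])
```

```text
t 10.3 now idx [ 0.001  -0.1465] z 0.1644 yaw -86.29 F [-0.2 -0.2 -0.8] op 0.0008
  row [np.float64(-0.2299), np.float64(0.0423), np.float64(0.0144), np.float64(44.9)]
  row [np.float64(-0.2299), np.float64(0.0423), np.float64(0.1084), np.float64(44.9)]
```

To row units: -0.23 m / 0.75 = -0.3067, 0.042 m / 0.75 = 0.056, 45 degrees / 120 = 0.375.

>>> send_path(increments=[[[-0.3067, 0.056, 0, 0.375, 0], [-0.3067, 0.056, 0, 0.375, 0], [-0.3067, 0.056, 0, 0.375, 0], [-0.3067, 0.056, 0, 0.375, 0], [-0.3067, 0.056, 0.0133, 0.375, 0], [-0.3067, 0.056, 0.0133, 0.375, 0], [-0.3067, 0.056, 0.0133, 0.375, 0]]])

```text
clock: 11.18
tool_pos: [0.4966, 0.0873, 0.1519]
orientation: [180.0, -0.1, -131.1]
force: [-0.4, -0.4, -0.1]
opening: 0.0007
gripper_force: 0.0
```

Run:
```python
from h import *
xy,y=post(135,.028)
rel([(xy,.056,y)])
table('t5',0)
```

```text
t 11.18 now idx [-0.0419  0.0834] z 0.1519 yaw -131.14 F [-0.4 -0.4 -0.1] op 0.0007
  row [np.float64(0.0013), np.float64(-0.0006), np.float64(0.0959), np.float64(0.1)]
blue 50 idx mm [  1.5 -54.3] r 54.3 ang -88.4
yellow 412 idx mm [ 51. -46.] r 68.7 ang -42.1
yellow 138 idx mm [67.   0.5] r 67.0 ang 0.5
yellow 137 idx mm [-68.    0.4] r 68.0 ang 179.7
yellow 38 idx mm [-1.052e+02 -1.000e-01] r 105.2 ang -180.0
```

View pics/t5.png

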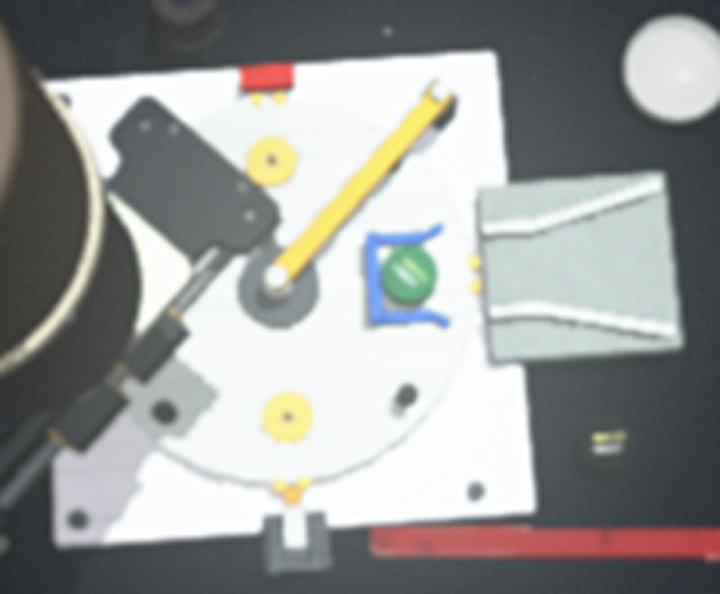

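The mount sits at crop (410,273) inside the blue U near the back wall, and the table is still in the detent. I'll check its position numerically while descending.

To row units: 0.096 m / 0.75 = 0.128, 0.08 m / 0.75 = 0.1067.

>>> send_path(increments=[[[0.0013, 0, 0.0533, 0, 0], [0.0013, 0, 0.1067, 0, 0], [0.0013, 0, 0.128, 0, 0], [0.0013, 0, 0.128, 0, 0]]])

```text
clock: 11.72
tool_pos: [0.4956, 0.0858, 0.0553]
orientation: [180.0, -0.2, -131.3]
force: [1.1, 0.7, 0.1]
opening: 0.0006
gripper_force: 0.0
```

Run:
```python
from h import *
s=load('/tmp/t5.npz');print('mount',ix(ray(s,np.array([410,272])/3.6+[214.64,149.64],.046)[0])*1e3)
T=[]
for f in (132,135,139,143,147,151,155,160):
    xy,y=post(f);T.append((xy,.056,y))
rel(T)
```

```text
mount [ -0.19280533 -67.99562362]
t 11.72 now idx [-0.0431  0.0819] z 0.0553 yaw -131.29 F [1.1 0.7 0.1] op 0.0006
  row [np.float64(0.0074), np.float64(-0.0013), np.float64(-0.0007), np.float64(2.9)]
  row [np.float64(0.012), np.float64(-0.0004), np.float64(-0.0007), np.float64(-0.1)]
  row [np.float64(0.0182), np.float64(0.0005), np.float64(-0.0007), np.float64(-4.1)]
  row [np.float64(0.0244), np.float64(0.0009), np.float64(-0.0007), np.float64(-8.1)]
  row [np.float64(0.0306), np.float64(0.0009), np.float64(-0.0007), np.float64(-12.1)]
  row [np.float64(0.0368), np.float64(0.0004), np.float64(-0.0007), np.float64(-16.1)]
  row [np.float64(0.043), np.float64(-0.0004), np.float64(-0.0007), np.float64(-20.1)]
  row [np.float64(0.0506), np.float64(-0.0021), np.float64(-0.0007), np.float64(-25.1)]
```

Mount is home (0, −68 mm). Now the quarter turn.

To row units: 0.051 m / 0.75 = 0.068, 0.043 m / 0.75 = 0.0573, -25 degrees / 120 = -0.2083.

>>> send_path(increments=[[[0.0107, 0, 0, 0, 0], [0.016, 0, 0, 0, 0], [0.024, 0.0013, 0, -0.0333, 0], [0.032, 0.0013, 0, -0.0667, 0], [0.0413, 0.0013, 0, -0.1, 0], [0.0493, 0, 0, -0.1333, 0], [0.0573, 0, 0, -0.1667, 0], [0.068, -0.0027, 0, -0.2083, 0]]])

```text
clock: 12.72
tool_pos: [0.4644, 0.0475, 0.0574]
orientation: [-179.9, 0.1, -106.1]
force: [-0.0, 1.6, 0.5]
opening: 0.0005
gripper_force: 0.4
```

Run:
```python
from h import *
T=[]
for f in (160,165,170,175,180,185,190,195):
    xy,y=post(f);T.append((xy,.056,y))
rel(T)
```

```text
t 12.72 now idx [-0.0768  0.0458] z 0.0574 yaw -106.09 F [-0.   1.6  0.5] op 0.0005
  row [np.float64(0.0013), np.float64(0.0002), np.float64(0.0014), np.float64(0.1)]
  row [np.float64(0.009), np.float64(0.0012), np.float64(0.0014), np.float64(-4.9)]
  row [np.float64(0.0168), np.float64(0.0016), np.float64(0.0014), np.float64(-9.9)]
  row [np.float64(0.0246), np.float64(0.0013), np.float64(0.0014), np.float64(-14.9)]
  row [np.float64(0.0323), np.float64(0.0003), np.float64(0.0014), np.float64(-19.9)]
  row [np.float64(0.04), np.float64(-0.0014), np.float64(0.0014), np.float64(-24.9)]
  row [np.float64(0.0474), np.float64(-0.0038), np.float64(0.0014), np.float64(-29.9)]
  row [np.float64(0.0546), np.float64(-0.0067), np.float64(0.0014), np.float64(-34.9)]
```

To row units: 0.055 m / 0.75 = 0.0733, 0.047 m / 0.75 = 0.0627, -35 degrees / 120 = -0.2917.

>>> send_path(increments=[[[0.0067, 0.0013, 0.0013, -0.025, 0], [0.0133, 0.0013, 0.0013, -0.05, 0], [0.0227, 0.0027, 0.0013, -0.0833, 0], [0.0333, 0.0013, 0.0013, -0.125, 0], [0.0427, 0, 0.0013, -0.1667, 0], [0.0533, -0.0013, 0.0013, -0.2083, 0], [0.0627, -0.0053, 0.0013, -0.25, 0], [0.0733, -0.0093, 0.0013, -0.2917, 0]]])

```text
clock: 13.72
tool_pos: [0.4559, -0.0073, 0.0565]
orientation: [-179.8, 0.0, -71.1]
force: [1.5, 1.2, 0.1]
opening: 0.0005
gripper_force: 0.8
```

Run:
```python
from h import *
T=[]
for f in (195,200,205,210,215,220,222,224):
    xy,y=post(f);T.append((xy,.056,y))
rel(T)
table('t6',0)
```

```text
t 13.72 now idx [-0.0888 -0.0083] z 0.0565 yaw -71.08 F [1.5 1.2 0.1] op 0.0005
  row [np.float64(-0.0006), np.float64(0.0001), np.float64(0.0005), np.float64(0.1)]
  row [np.float64(0.0072), np.float64(0.0011), np.float64(0.0005), np.float64(-4.9)]
  row [np.float64(0.0149), np.float64(0.0015), np.float64(0.0005), np.float64(-9.9)]
  row [np.float64(0.0227), np.float64(0.0011), np.float64(0.0005), np.float64(-14.9)]
  row [np.float64(0.0305), np.float64(0.0001), np.float64(0.0005), np.float64(-19.9)]
  row [np.float64(0.0381), np.float64(-0.0015), np.float64(0.0005), np.float64(-24.9)]
  row [np.float64(0.0411), np.float64(-0.0024), np.float64(0.0005), np.float64(-26.9)]
  row [np.float64(0.044), np.float64(-0.0034), np.float64(0.0005), np.float64(-28.9)]
yellow 267 idx mm [ 67.1 -61.8] r 91.2 ang -42.6
```

To row units: 0.043 m / 0.75 = 0.0573, 0.041 m / 0.75 = 0.0547, -28 degrees / 120 = -0.2333.

>>> send_path(increments=[[[0.0093, 0.0013, 0.0013, -0.0417, 0], [0.02, 0.0013, 0.0013, -0.0833, 0], [0.0307, 0.0013, 0.0013, -0.125, 0], [0.04, 0, 0.0013, -0.1667, 0], [0.048, -0.0013, 0.0013, -0.1958, 0], [0.052, -0.0027, 0.0013, -0.2125, 0], [0.0547, -0.0033, 0.0013, -0.225, 0], [0.0573, -0.004, 0.0013, -0.2333, 0]]])

```text
clock: 14.78
tool_pos: [0.472, -0.0472, 0.0548]
orientation: [-180.0, -0.0, -43.2]
force: [-1.2, 0.2, -0.1]
opening: 0.0004
gripper_force: 0.0
```

>>> send_path(increments=[[[0, 0, 0, 0, 0], [0, 0, 0, 0, 0]]])

```text
clock: 15.02
tool_pos: [0.4718, -0.0472, 0.0544]
orientation: [180.0, 0.0, -43.3]
force: [-0.4, 0.4, 0.7]
opening: 0.0007
gripper_force: 0.0
```

Run:
```python
from h import *
rel([(post(225)[0],.056,post(225)[1])])
table('t7',0)
```

```text
t 15.03 now idx [-0.0756 -0.0492] z 0.0544 yaw -43.3 F [-0.4  0.4  0.7] op 0.0007
  row [np.float64(0.0032), np.float64(-0.0004), np.float64(-0.0016), np.float64(-2.1)]
blue 32 idx mm [55.6 17.2] r 58.2 ang 17.2
yellow 80 idx mm [ 87.6 -83. ] r 120.7 ang -43.5
```

View pics/t7.png

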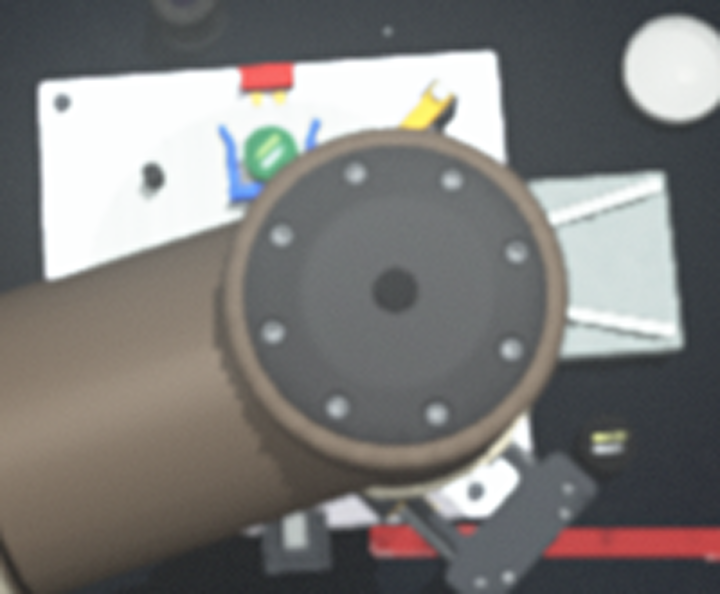

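The pins at (256,98), (279,98) are where they were in the loading detent, so the table clicked, and the mount at (271,153) is in the nest. I'll retreat and verify.

To row units: -0.18 m / 0.75 = -0.24, -0.15 m / 0.75 = -0.2.

>>> send_path(increments=[[[-0.0107, 0, 0, 0, 0], [-0.0133, 0, -0.0533, 0, 0], [-0.0133, 0, -0.1333, 0, 0], [-0.0133, 0, -0.2, 0, 0], [-0.08, 0.0667, -0.24, 0, 0], [-0.1333, 0.1333, -0.24, 0, 0], [-0.1333, 0.1333, -0.24, 0, 0], [-0.1333, 0.1333, -0.24, 0, 0]]])

```text
clock: 16.08
tool_pos: [0.33, -0.0512, 0.2349]
orientation: [-179.9, -0.1, -43.2]
force: [0.3, 0.1, -0.3]
opening: 0.0006
gripper_force: 0.0
```

Run:
```python
from h import *
rel([])
table('t8',0)
```

```text
t 16.07 now idx [-0.2174 -0.0438] z 0.2349 yaw -43.21 F [ 0.3  0.1 -0.3] op 0.0006
blue 84 idx mm [54.4  5.8] r 54.7 ang 6.1
yellow 428 idx mm [ 51.5 -46.2] r 69.1 ang -41.9
yellow 137 idx mm [ -0.5 -67.4] r 67.4 ang -90.5
yellow 142 idx mm [-0.5 68. ] r 68.0 ang 90.4
yellow 142 idx mm [-68.3   0.2] r 68.3 ang 179.9
yellow 33 idx mm [-104.1    0.4] r 104.1 ang 179.8
```

View pics/t8.png

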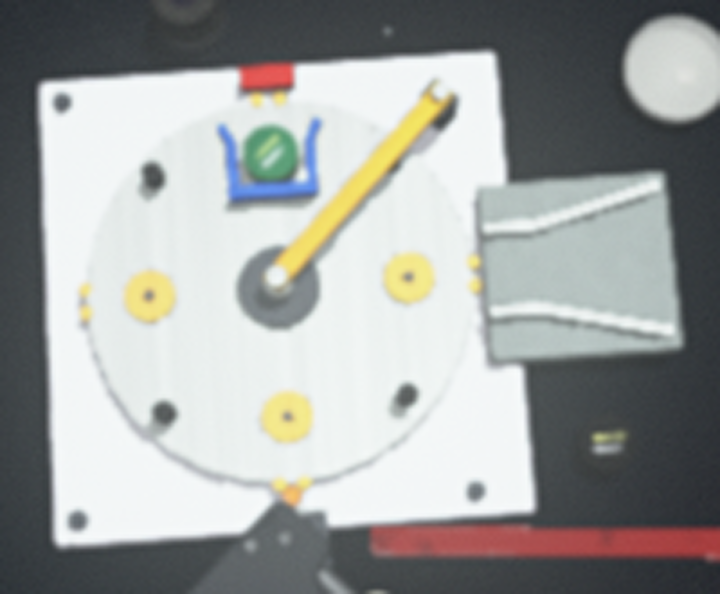

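The table is in the viewing detent (buttons at ±90° and 180°), the mount is in the nest at (271,152), and the bystanders haven't moved. I'll check the mount's distance from the nest, then hand in.

Run:
```python
from h import *
s=load('/tmp/t8.npz');q=ix(ray(s,np.array([271,152])/3.6+[214.64,149.64],.046)[0])*1e3;print('mount',q)
if np.hypot(q[0]-68,q[1])<5.5: print(close_job())
```

```text
mount [68.02775589 -0.50055632]
the job is handed in; nothing more can be done
None
```

The job is handed in at about 16 s: the table is clicked into the viewing detent, the mount measures within 1 mm of its place in the nest, the bystanders look unmoved and the arm is clear; the hand-in call returned no verdict.

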